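# Check a tin's height on the swing-down gauge

## Task

Before the tins go into the shallow drawer, check the height of the wide, low tin: slide it across the worktop into the wooden gauge, fully home against its back stop and still upright. Then gently lower the gauge's raised arm all the way down, so that its sprung foot comes to rest on the tin and shows the height, and leave it down. Do not disturb the slimmer, taller tin or the jam jar.

Things in the scene. Friction and masses are not known exactly. Their poses are not given: they have to be found in the camera images.
- gauge: Fixed wooden gauge. Origin: on the worktop, where the tin's centre is when home; +x points from the open mouth (towards the robot) to the back stop. Two guide rails 30 mm high, 88 mm apart inside, start at x = -20 mm and flare outwards before it to about 110 mm apart at x = -50 mm. It has no floor: the tin slides on the worktop.
- back_stop (a point): Middle of the back stop's flat face, 38 mm behind the gauge's origin (+x) and 30 mm up; the stop is a board 50 mm high.
- gauge_hinge (a point): Middle of the arm's hinge axis: 100 mm behind the gauge's origin (+x) and 95 mm up, between two cheeks 108 mm high, 112 mm over their outer faces. The axis runs along y.
- gauge_arm (a joint): Metal arm's hinge: 0 = fully down (level, pointing to the gauge's -x); grows as it swings up and back. Starts at 1.2 to 1.4, stop at 1.5. Arm 165 mm long from the axis, 10 mm thick (5 mm each side of the axis line), 26 mm wide, with a paddle end 48 x 44 mm. Stiff hinge (0.35 N m): stays where left, also on the tin. Push the paddle's back face (3 to 5 N) along the arc.
- paddle (a point): Middle of the paddle's upper (back) face, 145 mm from the hinge axis. x points along the arm to the hinge; z is the face's outward normal: up when the arm is down, towards the gauge's +x when upright. Arm down: this face is 100 mm above the worktop.
- gauge_foot (a joint): Slide of the sprung foot through the arm, 100 mm from the hinge axis: 0 = fully out, grows as the foot is pushed in, to 0.045. With the arm down, height of the part = 35 mm + reading. Soft spring: 0.6 N at 0 plus 0.03 N per mm. The foot's pin stands out of the arm's upper face by up to 61 mm, beside a white scale plate 46 mm high (86 mm from the axis).
- foot_face (a point): Centre of the foot's lower face (a 26 mm disc), 60 mm below the arm's axis line when fully out.
- tuna_tin: The wide, low tin: 75 mm diameter, 58 mm high, about 0.25 kg, loose, stands upright on the worktop in front of the gauge, to the left or right of the mouth. Origin: centre of its underside, z up.
- bean_tin: The slimmer, taller tin: 57 mm diameter, 72 mm high, loose, on the other side in front of the gauge; leave it alone. Origin: centre of its underside.
- jam_jar: Glass jam jar with a lid, 65 mm diameter, 94 mm high, loose, to the left of the gauge; leave it alone. Origin: centre of its underside.
Mind the look-alikes: they are no part of the job. What is shaped like the tuna_tin but blue or orange is not meant.

How it is judged:
By the outcome, as a careful person would: the job done as asked, in the order asked, and still so for the second after the job is handed in, with the robot touching nothing.
It also fails if it takes over 61 s, if anything falls off the work surface, if the arm or the gripper's body presses on something with over 40 N, if the wrist force passes 120 N, or if a joint passes its speed limit or range.

## Robot

A 7-joint arm with a two-finger parallel gripper is mounted at the origin on a cart in front of the work surface, level with it; the furniture and walls round the work are solid. World frame = base frame: x ahead of the robot, y to its left, z up, the work surface at z = 0. Lengths are in m, angles in rad, forces in N, time in s.
With the tool pointing down it reaches from about 0.4 to 0.9 m from the base axis. Payload 5.5 kg.
Tool frame: the origin (TCP) lies midway between the tips of the shut fingers; the grasp point (between the pads) lies 19 mm behind it (manip.grip_depth is the distance from the TCP to the grasp point, in m); z points along the fingers, y is the line along which they close (so a half turn about z gives the same grasp; the last joint's range is limited). The gripper opens to 92 mm and grips with 3 to 60 N. Pads are 19 mm wide; open, the fingers measure 130 mm over their backs; the gripper's body (75 mm by 190 mm) begins 47 mm behind the grasp point.
Start: joints at [-0.89, 0.501, -0.427, 1.55, 0.221, 1.138, -0.21], TCP at [0.264, 0.594, 0.227] pointing down, gripper open.
Joint ranges: [-2.88, 2.88], [-0.31, 2.03], [-1.54, 1.56], [0.2, 2.42], [-1.41, 4.55], [0.19, 2.02], [-2.57, 2.57]. Speed limits (rad/s): [2.57, 2.57, 3.14, 3.14, 3.14, 3.14, 3.14].

## Interface

Orientations are given as a unit quaternion [x, y, z, w].
In Python, from bench import manip, effector, viewer gives the robot as it stands. Calls block until the motion is done:
- manip.move_pose(position, orientation): joint-space move of the TCP to a pose.
- manip.servo_line(position, ori=None, vel=0.15): straight line of the TCP; ori=None keeps the orientation; vel is the mean speed in m/s.
- manip.movej(angles): joint-space move.
- effector.open_jaws() and effector.close(f_grip=None): open the fingers fully, or close them until they stop; f_grip is the grip in N (None keeps the last).
- manip.sleep(seconds).
- manip.solve_ik(position, orientation): joint angles nearest the present ones, or None.
- viewer.get_image(name): name is "side" or "top" or "wrist"; returns the picture (384x512x3 uint8, red, green, blue); there is no depth.
- viewer.get_calibration(name): a dict with "vfov" (degrees; the focal length in pixels is half the picture's height over the tangent of half this angle, whatever the lens; pixels are square), "cx", "cy" (the principal point, pixels), "eye" and "attitude" of the camera in the world. Camera axes: x right, y down, z forward; pixel columns grow to the right and rows downward; lengths in m; the calibration is good to about 2 mm. A picture is of the moment at which its call begins: read the wrist's pose just before it. get_calibration takes no time and is no camera call; for the wrist camera it gives the pose at the moment of the call.
A pose or a line that the arm cannot do raises manip.PlanningError and nothing moves.
- manip.hand_in(): hands the job in; it is judged then, once.
Readings, each from a call of its own:
- manip.current_clock(): time.
- manip.current_q(): joint angles.
- manip.current_joint_velocities(): joint speeds.
- manip.current_tau(): joint torques, N m.
- manip.current_tool_pos(): TCP position.
- manip.current_tcp_rot(): TCP orientation.
- manip.current_force(): force on the tool from outside, world axes, zero at the start.
- manip.current_wrist_torque(): the same for the moment, N m.
- manip.current_finger_gap(): finger opening in m.
- manip.current_gripper_force(): force on a finger pad.
Only numpy, scipy, OpenCV 4.12 (cv2) and the standard library are available. Lean on these libraries where they do the work, as an engineer would, in place of code of your own. Each camera call takes 0.05 s, during which the arm holds its last target. There are 200 camera calls.

## Working session

There is one attempt and no reset: what is moved stays moved. The work goes in short steps, each a Python script; the robot and the scene stay as the last script left them, time stands still between calls to the robot, and variables do not carry over. Pictures are saved under pics/ and viewed, at most 11 in all, crops included, and the job is handed in when it is done.

```bash
ls; mkdir -p pics; python3 - <<'E'
from bench import manip, effector, viewer
import cv2
for n in ("top","side"):
    im=viewer.get_image(n); cv2.imwrite(f"pics/{n}0.png",im[:,:,::-1]); print(n,viewer.get_calibration(n))
print(manip.current_clock(), manip.current_tcp_rot(), viewer.get_calibration("wrist"))
E
```

```text
pics
top {'vfov': 50.7684042990133, 'cx': 252.6879284593909, 'cy': 198.13102495495045, 'eye': array([0.4046174 , 0.09914374, 0.98919045]), 'attitude': array([ 0.70606826, -0.70180317,  0.05300515, -0.0782968 ])}
side {'vfov': 42.42531264920851, 'cx': 258.9099126818099, 'cy': 183.88429641215942, 'eye': array([ 0.50212664, -0.67576349,  0.73247756]), 'attitude': array([ 0.90014416, -0.05362966,  0.02157423, -0.43173939])}
0.1 [ 2.07339117e-01  9.78268742e-01 -8.41500602e-04 -2.25648101e-04] {'vfov': 68.13654339484849, 'cx': 253.02020820728424, 'cy': 192.0940734615028, 'eye': array([0.19184617, 0.62558198, 0.38316061]), 'attitude': array([0.82995762, 0.53895465, 0.07783014, 0.12099877])}
```

View pics/top0.png

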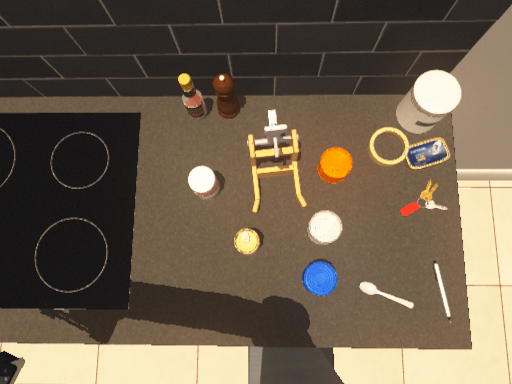

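View pics/side0.png

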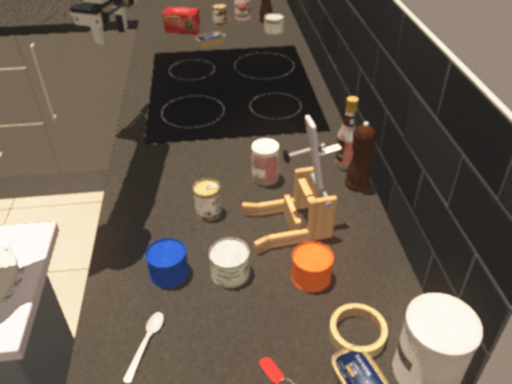

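Top view: the candidates shaped like the tuna_tin are the white/grey-labelled tin (325,227), the blue one (320,278) and the orange one (335,165). The bean_tin is at (247,241), the jar at (203,182) and the gauge around (275,170) with its mouth towards the bottom. By the description I choose the plain metal tin, at (325,227) in top and (230,262) in side.

```bash
cat > h.py <<'E'
import numpy as np, cv2
from scipy.spatial.transform import Rotation as R
from bench import manip, effector, viewer
def ray(c,uv):
    f=192/np.tan(np.radians(c["vfov"])/2)
    d=R.from_quat(c["attitude"]).apply([(uv[0]-c["cx"])/f,(uv[1]-c["cy"])/f,1.])
    return np.array(c["eye"]),d/np.linalg.norm(d)
def onz(c,uv,z):
    e,d=ray(c,uv); return e+d*(z-e[2])/d[2]
def tri(*cu):
    A=np.zeros((3,3));b=np.zeros(3)
    for c,uv in cu:
        e,d=ray(c,uv);P=np.eye(3)-np.outer(d,d);A+=P;b+=P@e
    return np.linalg.solve(A,b)
def proj(c,p):
    f=192/np.tan(np.radians(c["vfov"])/2)
    q=R.from_quat(c["attitude"]).inv().apply(np.array(p)-c["eye"])
    return q[:2]/q[2]*f+[c["cx"],c["cy"]]
E
python3 - <<'E'
from h import *
t=viewer.get_calibration("top");s=viewer.get_calibration("side");w=viewer.get_calibration("wrist")
np.set_printoptions(precision=4,suppress=True)
print("tin",onz(t,(325,224),.058),tri((t,(325,223)),(s,(230,250))))
print("bean",onz(t,(247,238),.072),"jar",onz(t,(203,176),.094))
for p in [(256,208),(303,205),(258,172),(297,170)]: print(p,onz(t,p,.03))
print("cheeks",onz(t,(252,140),.108),onz(t,(294,134),.108))
print("wrist fwd",ray(w,(w["cx"],w["cy"]))[1], R.from_quat(w["attitude"]).as_matrix())
a=cv2.imread("pics/top0.png")[95:220,220:360];b=cv2.imread("pics/side0.png")[105:260,225:350]
a=cv2.resize(a,(400,357),interpolation=2);b=cv2.resize(b,(400,496),interpolation=2)
o=np.zeros((496,800,3),np.uint8);o[:357,:400]=a;o[:,400:]=b;cv2.imwrite("pics/c1.png",o)
E
```

```text
tin [ 0.5197 -0.0336  0.058 ] [ 0.5195 -0.0333  0.0616]
bean [0.4851 0.145  0.072 ] jar [0.6242 0.2463 0.094 ]
(256, 208) [0.561  0.1263 0.03  ]
(303, 205) [0.5686 0.0137 0.03  ]
(258, 172) [0.65   0.1221 0.03  ]
(297, 170) [0.6551 0.0271 0.03  ]
cheeks [0.7052 0.1344 0.108 ] [0.7192 0.0389 0.108 ]
wrist fwd [ 0.2596 -0.117  -0.9586] [[ 0.4069  0.8758  0.2596]
 [ 0.9135 -0.3898 -0.117 ]
 [-0.0012  0.2847 -0.9586]]
```

View pics/c1.png

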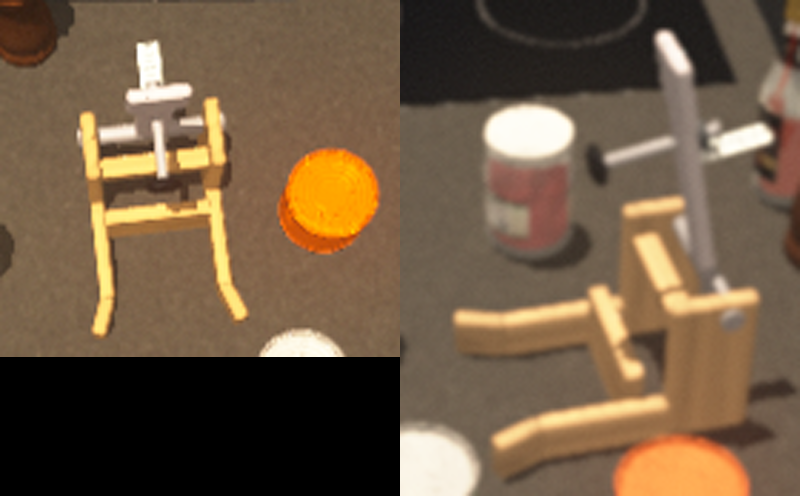

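The crop confirms the gauge's mouth faces the robot, its arm is upright with the foot's pin pointing back, and the plain white-lidded tin is at the mouth's right. Next I'll take two closer wrist views.

```bash
python3 - <<'E'
from h import *
import pickle
D=[]
for i,p in enumerate([(0.46,0.12,0.32),(0.46,-0.03,0.32)]):
    manip.move_pose(p,[0,1,0,0]); manip.sleep(.15)
    c=viewer.get_calibration("wrist"); im=viewer.get_image("wrist"); D.append((c,im)); cv2.imwrite(f"pics/w{i}.png",im[:,:,::-1])
pickle.dump(D,open("w.pkl","wb")); print(manip.current_clock(),manip.current_tool_pos(),manip.current_force())
E
```

```text
3.0417 [ 0.46018113 -0.02842519  0.31999082] [-0.27026676  0.22145003 -0.38060029]
```

View pics/w0.png

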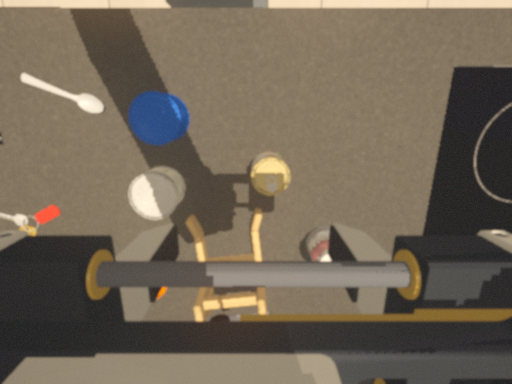

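View pics/w1.png

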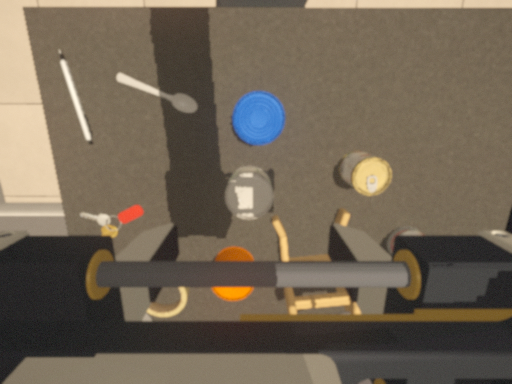

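Both wrist views have the robot side at the top. w0 shows the tuna tin (156,193), the bean tin (270,175), and the rails at (195,218) and (258,212), with the gripper covering the rest of the gauge. w1 has the tuna tin at (248,192). I'll take one half-turned view so the gripper doesn't cover the gauge.

```bash
python3 - <<'E'
from h import *
import pickle
D=pickle.load(open("w.pkl","rb"))
print(manip.current_q())
for q in ([1,0,0,0],[.9962,.087,0,0],[.9962,-.087,0,0],[.966,.259,0,0],[.966,-.259,0,0]):
    if manip.solve_ik((.53,.07,.34),q) is not None:
        manip.move_pose((.53,.07,.34),q);break
print(q); manip.sleep(.15)
c=viewer.get_calibration("wrist"); im=viewer.get_image("wrist"); D.append((c,im)); cv2.imwrite("pics/w2.png",im[:,:,::-1])
pickle.dump(D,open("w.pkl","wb")); print(manip.current_clock(),manip.current_q())
E
```

```text
[ 0.12666334  0.04449005 -0.12700837  1.891419    0.00572254  1.20603296
  1.5714386 ]
[1, 0, 0, 0]
6.0333 [-0.22417602  0.16783785  0.04894184  1.70836669 -0.00859424  1.26556698
 -1.74412607]
```

View pics/w2.png

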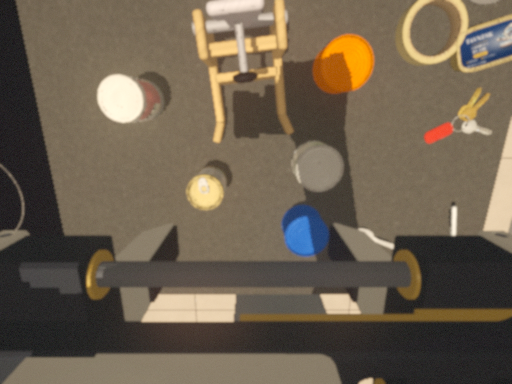

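View w2 shows the whole gauge: rails at (220,138) to (215,70) and (291,130) to (277,70), the foot disc at (243,77), and the tuna tin's lid at about (320,168), with no obstructions. Now to measure from masks.

```bash
python3 - <<'E'
from h import *
import pickle
np.set_printoptions(precision=4,suppress=True)
D=pickle.load(open("w.pkl","rb")); c,im=D[2]
hsv=cv2.cvtColor(im,cv2.COLOR_RGB2HSV)
print(hsv[110,220],hsv[110,282],hsv[45,225],hsv[110,250],hsv[70,345])
m=((hsv[...,0]>10)&(hsv[...,0]<32)&(hsv[...,1]>75)&(hsv[...,1]<200)&(hsv[...,2]>110)).astype(np.uint8)
m[:,:185]=0;m[:,302:]=0;m[145:]=0
L=[];Rr=[]
for v in range(84,138,3):
    x=np.where(m[v])[0]; l=x[x<248]; r=x[x>248]
    if len(l)and len(r):
        print(v,l.min(),l.max(),r.min(),r.max(),*[onz(c,(u,v),z)[:2] for u,z in((l.min()-.5,.03),(l.max()+.5,.0),(r.min()-.5,0),(r.max()+.5,.03))])
t=viewer.get_calibration("top")
# lids
T=cv2.cvtColor(cv2.imread("pics/top0.png"),cv2.COLOR_BGR2RGB)
big=[]
for (ca,i2),(x0,y0,x1,y1) in(((c,im),(280,125,360,205)),(D[0],(115,155,200,230)),((t,T),(300,200,355,255))):
    big.append(cv2.resize(i2[y0:y1,x0:x1],(260,260),interpolation=2))
cr=cv2.resize(im[0:145,180:305],(500,580),interpolation=2)
o=np.zeros((600,800,3),np.uint8); o[:580,:500]=cr
o[:260,510:770]=big[0]; o[300:560,510:770]=big[1]
cv2.imwrite("pics/c2.png",o[:,:,::-1])
E
```

```text
[ 19 121 243] [ 17 130 159] [ 19 117 249] [16 84 76] [ 15 243 176]
84 185 247 249 283 [0.6407 0.1764] [0.6428 0.0798] [0.6428 0.0781] [0.6405 0.0237]
87 185 247 249 283 [0.6364 0.1767] [0.6382 0.0798] [0.6382 0.0782] [0.6362 0.0236]
90 185 245 249 284 [0.632 0.177] [0.6335 0.0832] [0.6335 0.0782] [0.6318 0.0219]
93 185 231 260 284 [0.6276 0.1774] [0.6289 0.1064] [0.6288 0.06  ] [0.6274 0.0217]
96 186 232 276 284 [0.6232 0.1761] [0.6242 0.1048] [0.6241 0.0334] [0.623  0.0216]
99 187 231 276 284 [0.6187 0.1748] [0.6194 0.1066] [0.6193 0.0333] [0.6185 0.0215]
102 187 231 276 284 [0.6142 0.1752] [0.6147 0.1067] [0.6146 0.0332] [0.614  0.0213]
105 186 230 277 285 [0.6097 0.177 ] [0.6099 0.1085] [0.6098 0.0314] [0.6095 0.0196]
108 185 231 277 285 [0.6052 0.1789] [0.6051 0.1069] [0.605  0.0313] [0.605  0.0195]
111 186 231 277 285 [0.6007 0.1777] [0.6002 0.107 ] [0.6001 0.0312] [0.6004 0.0193]
114 188 232 278 286 [0.5961 0.1748] [0.5953 0.1055] [0.5952 0.0294] [0.5959 0.0176]
117 191 232 279 287 [0.5915 0.1703] [0.5904 0.1056] [0.5903 0.0276] [0.5913 0.0159]
120 190 232 280 288 [0.5868 0.1722] [0.5855 0.1057] [0.5854 0.0258] [0.5866 0.0141]
123 188 232 281 290 [0.5822 0.1757] [0.5806 0.1058] [0.5804 0.024 ] [0.582  0.0108]
126 186 231 283 291 [0.5775 0.1793] [0.5756 0.1076] [0.5755 0.0204] [0.5773 0.009 ]
129 188 231 284 292 [0.5728 0.1764] [0.5705 0.1077] [0.5704 0.0186] [0.5725 0.0072]
132 185 229 286 292 [0.568  0.1815] [0.5655 0.1113] [0.5654 0.015 ] [0.5678 0.007 ]
135 190 229 276 289 [0.5633 0.1738] [0.5604 0.1114] [0.5603 0.0321] [0.563  0.0117]
```

View pics/c2.png

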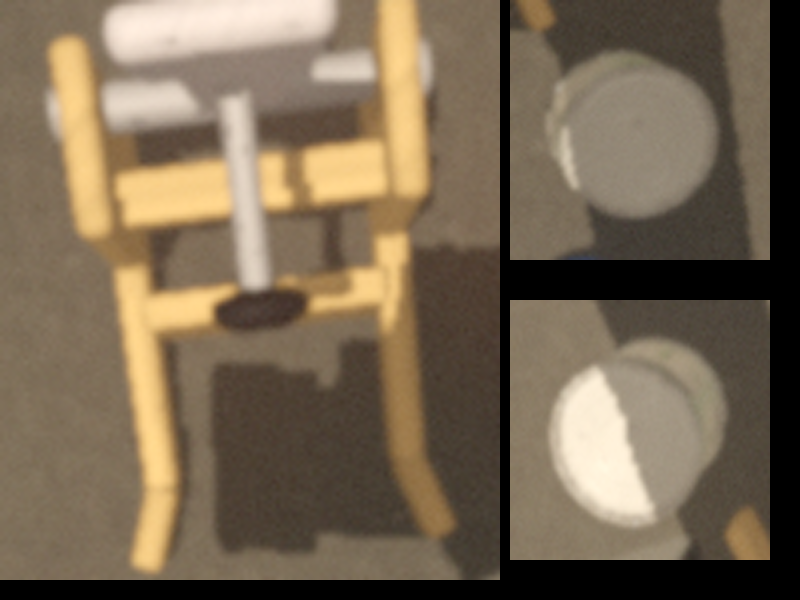

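The close crop confirms the plain metal tin, neither blue nor orange. The rail bends are at crop (143,488) and (425,460), the back stop strip is at y≈300–330, and the lid centres are w2 (319,169) and w0 (153,196).

```bash
python3 - <<'E'
from h import *
import pickle
np.set_printoptions(precision=4,suppress=True)
D=pickle.load(open("w.pkl","rb")); c,im=D[2]; c0=D[0][0]
t=viewer.get_calibration("top");s=viewer.get_calibration("side")
print("tin",tri((c,(319.4,168.7)),(c0,(152.9,196.3))),tri((c,(319.4,168.7)),(c0,(152.9,196.3)),(t,(325.5,223))),onz(c,(319.4,168.7),.058),onz(c0,(152.9,196.3),.058))
P=lambda x,y:(180+x/4-.4,y/4-.4)
q=lambda n,x,y,z:print(n,onz(c,P(x,y),z))
q("Lbend",143,488,.03);q("Rbend",425,460,.03);q("Lback",115,262,.03);q("Rback",410,235,.03)
q("Ltip",148,570,.015);q("Rtip",443,533,.015)
q("stopbotL",150,332,0.02);q("stopbotR",385,300,0.02)
q("stoptopL",150,332,.05);q("stoptopR",385,300,.05)
q("cheekL",80,238,.108);q("cheekR",428,195,.108);q("cheekLback",50,42,.108)
q("barL",122,225,.1);q("barR",388,190,.1)
q("disc",261,308,.2)
print("eye",c["eye"])
# hinge ends: top crop (2.857 scale, origin 220,95); ends of axle
print("axleL",tri((t,(220+84/2.857,95+136/2.857)),(c,P(52,112))),"axleR",tri((t,(220+220/2.857,95+122/2.857)),(c,P(428,68))))
print("axleR top/side", tri((t,(220+222/2.857,95+122/2.857)),(s,(225+733/3.2-125,105+318/3.2))))
# bean, jar
print("bean",tri((c,(206,192)),(t,(247,237.5))),"jar",tri((c,(119,97)),(t,(203,175))))
# paddle: top-of-arm end centre in top, side
print("paddletip",tri((t,(220+160/2.857,95+93/2.857)),(s,(225+(672-400)/3.2,105+50/3.2))))
print("foot",tri((c,P(261,308)),(s,(225+(597-400)/3.2,105+163/3.2))))
E
```

```text
tin [ 0.5131 -0.0338  0.0569] [ 0.516  -0.0336  0.0596] [ 0.5133 -0.0337  0.058 ] [ 0.5128 -0.0332  0.058 ]
Lbend [0.5843 0.131  0.03  ]
Rbend [0.5949 0.0186 0.03  ]
Lback [0.6675 0.1384 0.03  ]
Rback [0.6767 0.0269 0.03  ]
Ltip [0.55   0.1322 0.015 ]
Rtip [0.5652 0.0085 0.015 ]
stopbotL [0.6435 0.1272 0.02  ]
stopbotR [0.655 0.035 0.02 ]
stoptopL [0.6411 0.1237 0.05  ]
stoptopR [0.6519 0.0373 0.05  ]
cheekL [0.6642 0.1377 0.108 ]
cheekR [0.6763 0.0289 0.108 ]
cheekLback [0.7181 0.1438 0.108 ]
barL [0.6692 0.1255 0.1   ]
barR [0.6792 0.0407 0.1   ]
disc [0.6347 0.0786 0.2   ]
eye [0.6059 0.0704 0.4974]
axleL [0.6939 0.1401 0.1267] axleR [0.7099 0.0313 0.1106]
axleR top/side [0.7154 0.0297 0.0971]
bean [0.4844 0.1429 0.088 ] jar [0.6198 0.2418 0.1173]
paddletip [0.6796 0.083  0.2573]
foot [0.6372 0.0788 0.1853]
```

```bash
cat >> h.py <<'E'
YAW=.105; O=np.array([.6098,.0770])
Q=(R.from_euler('z',YAW)*R.from_quat([0,1,0,0])).as_quat()
def G(x,z,y=0.):
    return [O[0]+x*np.cos(YAW)-y*np.sin(YAW),O[1]+x*np.sin(YAW)+y*np.cos(YAW),z]
E
python3 - <<'E'
from h import *
np.set_printoptions(precision=4,suppress=True)
tin=[.513,-.0335]
manip.move_pose(tin+[.14],Q)
manip.servo_line(tin+[.040],vel=.12); print("F",manip.current_force())
effector.close(12); print("gap",manip.current_finger_gap(),manip.current_force())
for p in ([.515,.02,.040],[.533,.058,.040],G(-50,.04) if 0 else G(-.05,.040),G(-.032,.040)):
    manip.servo_line(p,vel=.09); print(manip.current_tool_pos(),manip.current_force(),manip.current_finger_gap())
effector.open_jaws(); print(manip.current_clock(),manip.current_force())
manip.servo_line(G(-.04,.13),vel=.15)
manip.servo_line(G(-.13,.15),vel=.2)
im=viewer.get_image("top"); cv2.imwrite("pics/t2.png",im[:,:,::-1]); 
c=viewer.get_calibration("wrist");im2=viewer.get_image("wrist")
cv2.imwrite("pics/t2.png",np.hstack([cv2.resize(im[90:290,170:370],(400,400)),cv2.resize(im2,(400,400))])[:,:,::-1])
print(manip.current_clock())
E
```

```text
F [0.4778 0.0346 1.2507]
gap 0.07520005128025369 [-0.3467 -1.3628  3.6796]
[0.5153 0.0213 0.0405] [-0.8337  1.5359  5.9072] 0.07509121385104703
[0.5334 0.0594 0.0403] [1.2317 3.6371 3.6166] 0.07515342936018386
[0.56   0.0715 0.0397] [0.8564 0.8444 0.7534] 0.07477442420644329
[0.5778 0.0731 0.0396] [ 1.3985 -0.2713 -1.0047] 0.07503293081739065
12.4917 [ 0.4099  0.0345 -0.0622]
13.95
```

View pics/t2.png

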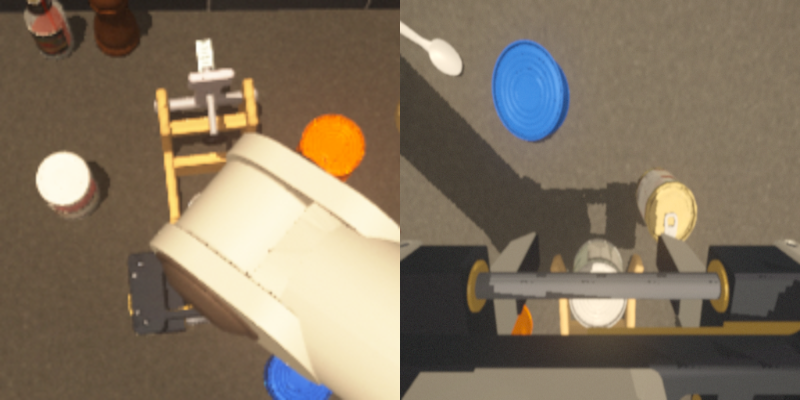

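The tin stands between the rails and the bean tin is untouched. Now push it home with shut fingers.

```bash
python3 - <<'E'
from h import *
np.set_printoptions(precision=4,suppress=True)
effector.close(10)
manip.servo_line(G(-.115,.10),vel=.15)
manip.servo_line(G(-.115,.022),vel=.12)
f0=manip.current_force(); print(f0)
manip.servo_line(G(-.062,.022),vel=.08); print(manip.current_force())
x=-.062
while x<-.040:
    x+=.002; manip.servo_line(G(x,.022),vel=.04); f=manip.current_force()-f0
    print(round(x,4),manip.current_tool_pos(),f)
    if np.hypot(f[0],f[1])>7: break
manip.sleep(.2); print(manip.current_tool_pos(),manip.current_force(),manip.current_clock())
E
```

```text
[ 0.399  -0.055   1.3735]
[ 0.169  -0.0915 -0.9184]
-0.06 [0.55   0.0706 0.022 ] [-0.2802  0.2712 -1.0466]
-0.058 [0.5521 0.0708 0.022 ] [ 0.0449 -0.4603 -1.4454]
-0.056 [0.5543 0.0711 0.022 ] [-0.0195 -0.5571 -1.2562]
-0.054 [0.5564 0.0714 0.022 ] [-0.3773  0.3349 -0.5222]
-0.052 [0.5584 0.0716 0.022 ] [-1.4311  0.4846 -0.9723]
-0.05 [0.5603 0.0718 0.022 ] [-0.4258  0.0468 -2.2524]
-0.048 [0.5623 0.072  0.022 ] [ 0.0665  0.1345 -1.6688]
-0.046 [0.5624 0.072  0.0218] [-5.4174 -1.9707  2.0659]
-0.044 [0.5624 0.072  0.0216] [-11.3646  -2.6892   7.0524]
[0.5624 0.072  0.0216] [-9.2692 -1.1292  7.454 ] 19.95
```

```bash
cat >> h.py <<'E'
def corner(th,r=.148,h=.0095):
    return G(.100-r*np.cos(th)+.005*np.sin(th)+h, .095+r*np.sin(th)+.005*np.cos(th))
E
python3 - <<'E'
from h import *
np.set_printoptions(precision=4,suppress=True)
manip.servo_line(G(-.10,.022),vel=.12)
manip.servo_line(G(-.115,.34),vel=.25)
manip.servo_line(G(.113,.34),vel=.25)
manip.servo_line(G(.113,.243),vel=.15); manip.sleep(.1)
im=viewer.get_image("side"); f0=manip.current_force(); print(manip.current_clock(),f0)
for th in np.arange(1.5,.84,-.05):
    manip.servo_line(corner(th),vel=.06); f=manip.current_force()-f0; print(round(th,2),f)
    if np.linalg.norm(f)>12: print("stop");break
im2=viewer.get_image("side"); print(manip.current_clock())
cv2.imwrite("pics/s3.png",np.hstack([cv2.resize(i[80:280,200:400],(400,400)) for i in(im,im2)])[:,:,::-1])
E
```

```text
24.0 [-0.2549  0.1695  0.5138]
1.5 [ 0.7338 -0.1306  0.3092]
1.45 [ 0.5362  0.2882 -1.0242]
1.4 [-0.3583 -0.3645 -1.2947]
1.35 [-0.0116 -0.4572  0.0762]
1.3 [ 0.3572 -0.3334 -0.0407]
1.25 [-0.199  -0.2201 -1.3636]
1.2 [-0.5203 -0.6078 -0.2074]
1.15 [ 0.445  -0.6086 -0.328 ]
1.1 [ 0.6004 -0.5795 -1.0397]
1.05 [-1.0289  0.1389 -0.0596]
1.0 [ 0.4452  0.2932 -1.0228]
0.95 [ 0.5847 -0.8705 -0.2388]
0.9 [ 0.0784  0.3905 -0.2267]
0.85 [-0.2703 -1.0541 -0.7888]
27.925
```

View pics/s3.png

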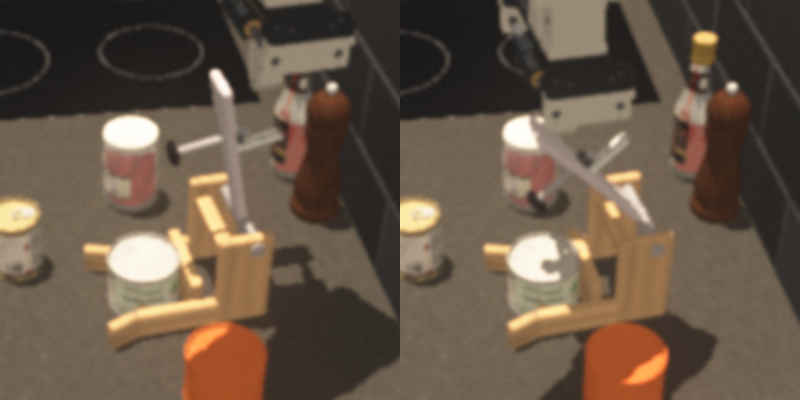

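The arm follows the fingers down, and the tin stands upright at the stop. Continue lowering.

```bash
python3 - <<'E'
from h import *
np.set_printoptions(precision=4,suppress=True)
for th in np.r_[np.arange(.80,.09,-.05),.07,.05,.03,.015,0,-.007,-.014,-.021,-.028,-.035,-.042]:
    manip.servo_line(corner(th),vel=.05); f=manip.current_force(); print(round(th,3),manip.current_tool_pos()[2],f)
    if np.linalg.norm(f)>(9 if th<.03 else 15): print("stop");break
print(manip.current_clock())
im=viewer.get_image("side")
manip.servo_line(list(manip.current_tool_pos()[:2])+[.28],vel=.12)
manip.servo_line(G(-.20,.30),vel=.25); manip.sleep(.2)
im2=viewer.get_image("side");im3=viewer.get_image("top")
cv2.imwrite("pics/s4.png",np.hstack([cv2.resize(i,(400,400),interpolation=2) for i in(im2[140:290,225:375],im3[110:230,225:345])])[:,:,::-1])
cv2.imwrite("pics/top_end.png",im3[:,:,::-1]);cv2.imwrite("pics/side_end.png",im2[:,:,::-1])
print(manip.current_clock())
E
```

```text
0.8 0.2043468666402429 [-0.2667  0.1514 -0.7227]
0.75 0.19916476609819747 [ 0.8046  0.1454 -0.7172]
0.7 0.19379160450492544 [-0.218   0.3923  0.1392]
0.65 0.18815408551894822 [ 0.29   -0.2066  0.4727]
0.6 0.18231409170629304 [-0.8724 -0.4683 -0.4317]
0.55 0.1762089969208292 [-0.3094 -0.0706 -0.508 ]
0.5 0.16992287390303074 [ 0.4284 -0.0568  0.6017]
0.45 0.16346718318502243 [0.1732 0.2587 0.2075]
0.4 0.15680031971745217 [ 0.3839  0.2135 -0.394 ]
0.35 0.15000682477509994 [ 0.3721 -0.583  -0.61  ]
0.3 0.14306868537999734 [ 0.1995 -0.7685  0.2451]
0.25 0.1359882441119581 [ 0.4937  0.3436 -0.9419]
0.2 0.12890831399803543 [ 0.2144 -0.2871 -0.3559]
0.15 0.12160310801041718 [-0.3283  0.1926  0.5327]
0.1 0.11428505326766615 [ 0.328   1.4214 -0.1267]
0.07 0.11001630796606215 [-0.5408  0.2563 -0.089 ]
0.05 0.10718788295085131 [ 0.2965 -0.2811  0.1184]
0.03 0.10421938550307769 [ 0.8744 -1.0095  0.0348]
0.015 0.10201248773258142 [ 0.1561 -0.4504  0.3981]
0.0 0.10034316861367651 [-1.3457 -0.7879  5.1629]
-0.007 0.1002101431418659 [-4.0502 -1.1237 12.1812]
stop
33.925
38.5083
```

View pics/s4.png

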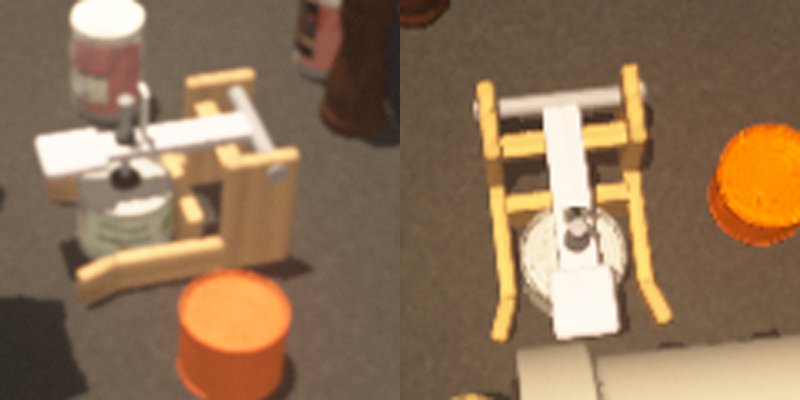

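```bash
python3 - <<'E'
from h import *
np.set_printoptions(precision=4,suppress=True)
t=viewer.get_calibration("top"); s=viewer.get_calibration("side")
# bias check: top view on the stop's upper-front edge vs lid's back edge
im=cv2.imread("pics/top_end.png"); 
a=np.array([proj(t,G(r*np.cos(k),.058,r*np.sin(k))) for r in(.0375,) for k in np.linspace(0,6.28,60)])
b=np.array([proj(t,G(.038,.05,y)) for y in(-.044,.044)])
sc=lambda p:tuple(int(v) for v in ((p-np.array([225,110])+.5)*5))
o=cv2.resize(im[110:230,225:345],(600,600),interpolation=2)
for p in a: cv2.circle(o,sc(p),1,(0,0,255),-1)
cv2.line(o,sc(b[0]),sc(b[1]),(255,0,0),1)
cv2.imwrite("pics/c5.png",o)
E
```

```text
(no output)
```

View pics/c5.png

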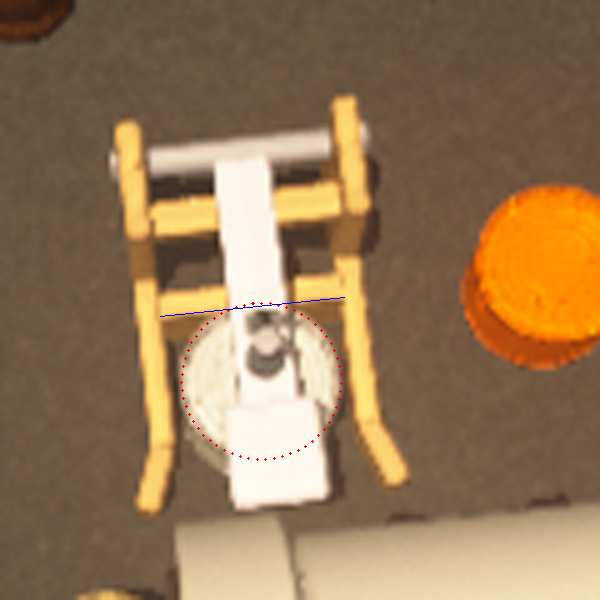

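The lid outline matches the predicted home circle and touches the stop line, the arm is level with its foot on the tin, and the robot is clear of everything.

```bash
python3 -c "
from bench import manip
print(manip.hand_in(), manip.current_clock())"
```

```text
the job is handed in; nothing more can be done
the job is handed in; nothing more can be done
```

I handed the job in at about 38.5 s: the wide, low tin is upright and home against the back stop, the gauge arm is fully down with its foot resting on the tin, and the bean tin and jam jar were never touched.

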